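# Roll a vial onto the line of the photo station and take the picture

## Task

Photograph the long amber glass vial that lies on the white plate of the photo station: with a fingertip gently on its top, push sideways so that it rolls along the plate (never picked up, nor shoved along from low at its side) until it lies centred along the black line, between the line's end ticks, and leave it lying still there. Then press the big capture key on the station's front strip fully down and let it come up again. Leave everything else as it stands.

Things in the scene. Friction and masses are not known exactly. Their poses are not given: they have to be found in the camera images.
- long_vial: long amber vial, black cap, lying on the plate 65-105 mm left or right of the line, nearly parallel to it; 50-100 g. Overall 95 mm; glass 28 mm diameter, from x=-47.5 to +26.5 mm; cap 25 mm diameter, clear of the plate. Origin on its axis at mid-length, 14 mm above the plate; x along the axis to the cap. z up at first (white patch that side), turning as it rolls. It stays where it is let go
- line (a point): middle of the black line on the white plate, at the plate's surface, 12 mm above the bench. Line 3 mm wide, 130 mm long, with a 30 mm tick across each end. x along the line, away from the robot (within 0.3 rad of world x); y to the left across it; z up. The station is fixed
- station: photo station; origin under the line's middle, at bench height, axes as line. Plate top 12 mm high, bare from x=-86 to +140 mm, y=-180 to +180 mm; black control strip (20 mm high) along x=-126 to -86 mm. Camera, 50 mm wide, at y=0 hangs over x=+105 mm and beyond, 95 mm or more above the bench; post 190 mm high, foot at x=+143 to +189 mm
- capture_key_top (a point): centre of the top of the capture key: flat black round key, 26 mm diameter, in a grey collar of 42 mm diameter on the control strip, at station x=-106, y=-100 mm; key top 9 mm above the collar, 39 mm above the bench. It is pressed straight down
- capture_key (a joint): travel of the capture key in m: 0 up, 0.005 fully down; a spring brings it back; about 4 N push it fully down
- short_vial_a: short amber vial with a black cap, 28 mm diameter, 61 mm tall, standing upright on the plate on the other side of the line from the lying vial; origin at the centre of its underside; stays where it is
- short_vial_b: a second short amber vial, the same, standing at a far corner of the plate; origin at the centre of its underside; stays where it is
- small_bottle: small dark blue glass bottle with a black cap, 38 mm diameter, 72 mm tall, standing at the other far corner of the plate; origin at the centre of its underside; stays where it is
- marker_pen: white marker pen with a black cap, 130 mm long, 17 mm thick, lying on the bench between the robot and the station; origin on its axis; stays where it is
- beaker: empty glass beaker, 68 mm diameter, 90 mm tall, standing on the bench to the robot's right; origin at the centre of its underside; stays where it is
- tip_box: grey box of pipette tips with a clear lid, 87 x 122 x 81 mm, on the bench to the robot's right; origin at the centre of its underside; stays where it is
- reagent_jar: white plastic reagent jar with a green cap, 80 mm diameter, 130 mm tall, on the bench to the robot's left; origin at the centre of its underside; stays where it is
Mind the look-alikes: they are no part of the job. Leave any yellow look-alike of the long_vial alone.

How it is judged:
By the outcome, as a careful person would: the job done as asked, in the order asked, and still so for the second after the job is handed in, with the robot touching nothing.
It also fails if it takes over 64 s, if anything falls off the work surface, if the arm or the gripper's body presses on something with over 40 N, if the wrist force passes 120 N, or if a joint passes its speed limit or range.

## Robot

A 6-joint arm with a two-finger parallel gripper is mounted at the origin on the work surface. World frame = base frame: x ahead of the robot, y to its left, z up, the work surface at z = 0. Lengths are in m, angles in rad, forces in N, time in s.
With the tool pointing down it reaches from about 0.35 to 1 m from the base axis. Payload 7.1 kg.
Tool frame: the origin (TCP) lies midway between the tips of the shut fingers; the grasp point (between the pads) lies 19 mm behind it; z points along the fingers, x is the direction in which the jaws open and shut, and the axes are right-handed (so a half turn about z gives the same grasp; the last joint's range is limited). The gripper opens to 85 mm and grips with 20 to 120 N. Pads are 22 mm wide; open, the fingers measure 114 mm over their backs; the gripper's body (76 mm by 85 mm) begins 54 mm behind the grasp point. The pads swing forward as they close: fully open they stand 13 mm farther back than shut.
Start: joints at [1.182, 0.423, 1.63, -0, 1.089, -0.019], TCP at [0.226, 0.583, 0.231] pointing down, gripper open.
Joint ranges: [-3, 3], [-0.9, 2.11], [0.09, 2.58], [-1.31, 4.45], [0.11, 2.69], [-2.54, 2.54]. Speed limits (rad/s): [2.39, 2.39, 3.01, 3.14, 3.14, 3.14].

## Interface

Orientations are given as a rotation vector (axis times angle).
In Python, from bench import env, eyes, order, models gives the robot as it stands. The module is installed in compiled form; this text tells all that it offers.
- The arm moves only by the shell command python3 -m inch 'ROWS' [FORCE]. ROWS is JSON, a list that holds one entry, the list of rows, each a list of 5 numbers: the gripper's target within -1 to 1 (fully open at 1, half-way at 0, shut at -1), then the shift along the world's x, y, z in m, then the turn about the world's z in degrees. A call has 1 to 5 rows; each row shifts and turns the commanded pose from where the row before left it; what a row does not reach is not made up. A row lasts 1/10 s, in which the tool goes at most 50 mm and 8.59 degrees, less where a joint would pass 70% of its speed; a pose out of reach is approached as far as the arm can. A call with a gripper value outside its range is refused whole. The fingers move at their own pace and stop on an object; FORCE is the grip in N (left out, the last holds). Time passes only in rows, so rows that do not move let the fingers close. It gives the time, the measured TCP pose, the force and the opening at its end, in the units of the state.
- env.sense(): the state, without advancing time (a new reading comes with each control period).
- eyes.get_image(name): name is "scene" or "top" or "wrist"; returns a dict with "frame" (400x640x3 uint8, red, green, blue), "range_z" (400x640 float32, m along the optical axis (not along the pixel's ray), 0 where there is no reading), "mtx" (3x3 intrinsics, pixels), "R" (3x3) and "t" (3): a world point X has camera coordinates R X + t; the wrist camera has in their place "hand_eye" (4x4, takes a point from camera to tool coordinates, whose origin is the TCP and whose axes are the tool frame's). Camera axes: x right, y down, z forward; pixel columns grow to the right and rows downward; lengths in m; the calibration is good to about 2 mm. A picture is of the moment at which its call begins: read the wrist's pose just before it.
- order.sign_off(): hands the job in, once; it reports no verdict.
Trained networks look in the newest picture that a camera, given by its name, has taken for a name from the list of things; names that differ only in an ending like _2 or _b are one class to them, and where a whole thing is asked for, a point or a joint stands for the part that bears it (a point fixed in the world has none). Each returns a list of dicts, best first, with "confidence" (0 to 1); they miss things now and then, are a little off and sometimes report something else, mostly with a low value. They report only what shows in the picture. A call takes as long as a camera call. They do not tell look-alikes from the thing itself.
- models.recognise(camera, thing): "at" ([row, column] as shares, 0 to 1, of the picture: columns of its width, rows of its height, amid what is visible of it).
- models.spot_point(camera, thing): "at" ([row, column] as shares, 0 to 1, of the picture: columns of its width, rows of its height: a listed point, or the origin of a listed thing).
The state is a dict: "time_s": time; "joints": joint angles; "qd": joint speeds; "effort": joint torques, N m; "tcp_pos": TCP position; "tcp_rot": TCP orientation; "wrist_force": force on the tool from outside, world axes, zero at the start; "moment": the same for the moment, N m; "opening": finger opening in m.
Only numpy, scipy, OpenCV 4.12 (cv2) and the standard library are available. Lean on these libraries where they do the work, as an engineer would, in place of code of your own. Each camera call takes 0.05 s, during which the arm holds its last target.

## Working session

There is one attempt and no reset: what is moved stays moved. The work goes in short steps, Python scripts to look and compute and a shell command to move; the robot and the scene stay as the last step left them, time stands still between calls to the robot, and variables do not carry over. Pictures are saved under pics/ and viewed, and the job is handed in when it is done.

```bash
mkdir -p pics; cat > h.py <<'E'
import numpy as np, cv2
from bench import env, eyes, order, models
def snap(n,f):
    d=eyes.get_image(n); cv2.imwrite('pics/'+f,cv2.cvtColor(d['frame'],cv2.COLOR_RGB2BGR)); return d
def w(d,r,c,z=None):
    K=d['mtx'];ray=np.linalg.inv(K)@np.array([c,r,1.])
    R=np.array(d['R']);t=np.array(d['t'])
    if z is None:
        return R.T@(ray*d['range_z'][int(r),int(c)]-t)
    o=-R.T@t; v=R.T@ray
    return o+v*(z-o[2])/v[2]
E
python3 - <<'E'
from h import *
s=env.sense();print(s)
for n in ['top','scene']:
    d=snap(n,n+'1.png')
    for th in ['long_vial','line','capture_key_top','short_vial_a','small_bottle']:
        for o in models.spot_point(n,th)[:3]:
            r,c=o['at'][0]*400,o['at'][1]*640
            print(n,th,round(o['confidence'],2),round(r),round(c),w(d,r,c).round(3),w(d,r,c,{'long_vial':.026,'line':.012,'capture_key_top':.039}.get(th,.0)).round(3))
E
```

```text
{'time_s': 0.0, 'joints': array([ 1.18199987e+00,  4.23844443e-01,  1.63071921e+00, -1.50061013e-05,
        1.08859179e+00, -1.89797398e-02]), 'qd': array([ 0.00261411, -0.00065324, -0.00274098,  0.00018722, -0.0005252 ,
        0.00015669]), 'effort': array([ 4.48309529e-04, -5.57366216e+01, -2.81744510e+01, -5.23696235e-05,
        7.38859875e-03,  1.72968106e-05]), 'tcp_pos': array([0.22565786, 0.58223866, 0.23053197]), 'tcp_rot': array([ 2.59127500e+00,  1.77466376e+00, -2.03930591e-03]), 'wrist_force': array([-0.45625022,  0.55127012,  0.20976724]), 'moment': array([-0.02691764,  0.03466877, -0.01122919]), 'opening': 0.08539859628695082}
top long_vial 0.88 135 437 [ 0.733 -0.353  0.02 ] [ 0.731 -0.352  0.026]
top long_vial 0.74 281 384 [ 0.32  -0.184  0.027] [ 0.32  -0.184  0.026]
top long_vial 0.54 187 370 [ 0.584 -0.153  0.036] [ 0.586 -0.154  0.026]
top line 0.82 192 337 [ 0.574 -0.059  0.013] [ 0.574 -0.059  0.012]
top capture_key_top 0.42 224 381 [ 0.478 -0.18   0.032] [ 0.478 -0.179  0.039]
top short_vial_a 0.61 252 457 [ 0.396 -0.371  0.089] [ 0.395 -0.397  0.   ]
top sh
[... 257 characters left out ...]
067] [ 0.73  -0.192  0.   ]
scene long_vial 0.82 197 191 [ 0.728 -0.334  0.025] [ 0.728 -0.334  0.026]
scene long_vial 0.75 190 268 [ 0.599 -0.157  0.04 ] [ 0.588 -0.169  0.026]
scene long_vial 0.53 151 317 [ 0.336 -0.169  0.016] [ 0.347 -0.161  0.026]
scene line 0.74 204 301 [ 0.57  -0.066  0.011] [ 0.571 -0.065  0.012]
scene capture_key_top 0.47 166 289 [ 0.474 -0.18   0.036] [ 0.477 -0.178  0.039]
scene capture_key_top 0.42 214 333 [0.575 0.044 0.033] [0.581 0.047 0.039]
scene short_vial_a 0.52 218 233 [ 0.726 -0.173  0.027] [ 0.709 -0.196  0.   ]
scene short_vial_a 0.48 214 330 [0.579 0.038 0.033] [0.55  0.019 0.   ]
scene small_bottle 0.69 256 319 [0.71  0.09  0.028] [0.691 0.076 0.   ]
```

```bash
python3 - <<'E'
import cv2
a=cv2.imread('pics/top1.png');cv2.imwrite('pics/topc.png',cv2.resize(a[110:300,260:480],None,fx=3.5,fy=3.1))
a=cv2.imread('pics/scene1.png');cv2.imwrite('pics/scenec.png',cv2.resize(a[110:300,150:400],None,fx=3.1,fy=3.1))
E
```

```text
(no output)
```

View pics/topc.png

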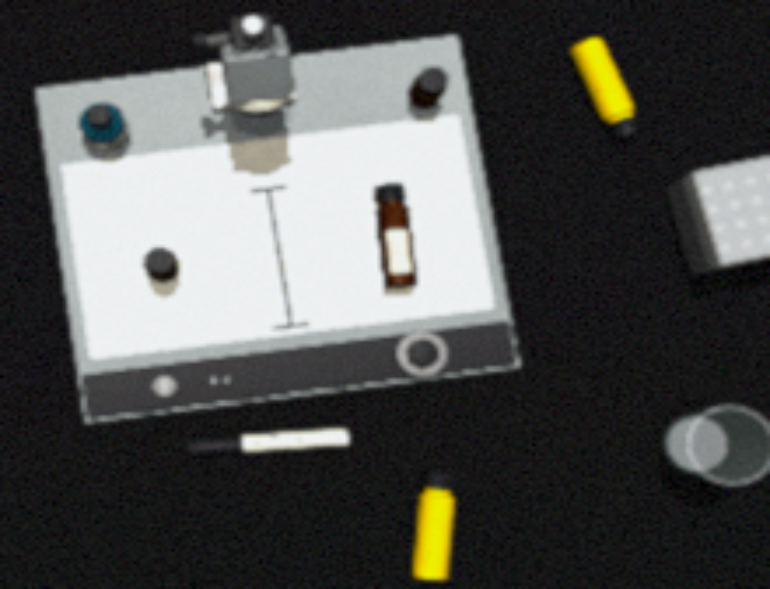

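View pics/scenec.png

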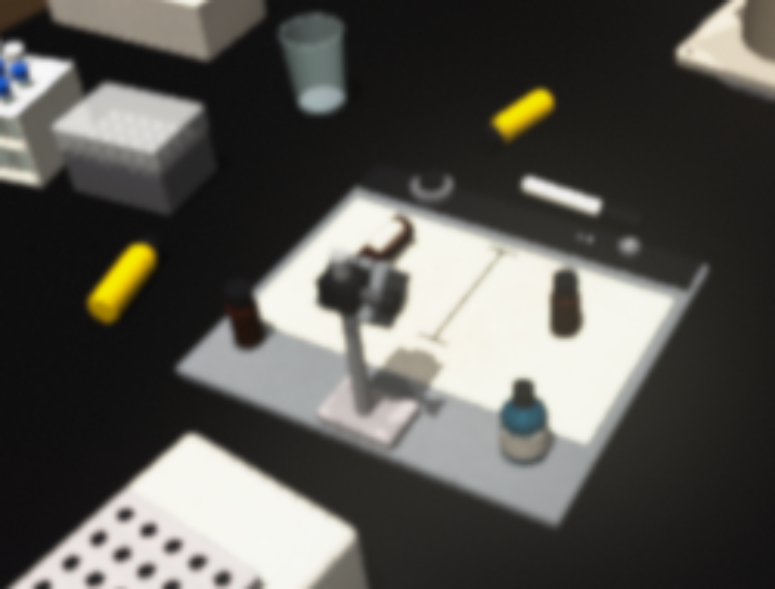

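The top view shows the amber vial to the right of the line at crop (397,240), with its cap away from the robot. The line runs from crop (290,325) to (268,188), and the key is at crop (422,353). The yellow look-alikes are off the plate. Next I'll move over the plate for a wrist view.

```bash
python3 -m inch '[[[-1,0.02,-0.045,0.006,2],[-1,0.02,-0.045,0.006,2],[-1,0.02,-0.045,0.006,2],[-1,0.02,-0.045,0.006,2],[-1,0.02,-0.045,0.006,2]]]'
python3 -m inch '[[[-1,0.02,-0.045,0.006,2],[-1,0.02,-0.045,0.006,2],[-1,0.02,-0.045,0.006,2],[-1,0.02,-0.045,0.006,2],[-1,0.02,-0.045,0.006,2]]]'
python3 -m inch '[[[-1,0.02,-0.045,0.006,2],[-1,0.02,-0.045,0.006,2],[-1,0.02,-0.045,0.006,2],[-1,0.02,-0.045,0.006,2],[-1,0.02,-0.045,0,2]]]'
python3 -m inch '[[[-1,0,0,0,0],[-1,0,0,0,0]]]'
python3 - <<'E'
from h import *
from scipy.spatial.transform import Rotation as Ro
s=env.sense();print(s['tcp_pos'],s['tcp_rot'],s['joints'],s['wrist_force'],s['opening'])
d=snap('wrist','w1.png');print(d['mtx'],d['hand_eye'])
E
```

```text
time_s: 1.1
tcp_pos: [0.3263, 0.3561, 0.2617]
tcp_rot: [2.425, 1.997, 0.001]
wrist_force: [1.2, 0.0, 1.0]
opening: 0.012
time_s: 1.6
tcp_pos: [0.4264, 0.1309, 0.292]
tcp_rot: [2.242, 2.2, 0.002]
wrist_force: [1.1, 0.3, -0.7]
opening: 0.0001
time_s: 2.1
tcp_pos: [0.5268, -0.0945, 0.3165]
tcp_rot: [2.042, 2.385, 0.002]
wrist_force: [0.7, -0.0, -0.2]
opening: -0.0002
time_s: 2.3
tcp_pos: [0.5257, -0.0932, 0.315]
tcp_rot: [-2.047, -2.382, 0.0]
wrist_force: [-0.8, 0.8, -0.5]
opening: -0.0001
[ 0.52573989 -0.09316087  0.31499981] [-2.04687212e+00 -2.38216812e+00  1.99634352e-04] [-1.97834358e-01  1.97559863e-01  1.74546503e+00  3.15753582e-04
  1.19935079e+00 -1.91986512e+00] [-0.82519178  0.84275883 -0.46715798] -0.00011938273079802086
[[323.45474045   0.         318.75026111]
 [  0.         323.45474045 200.11331915]
 [  0.           0.           1.        ]] [[ 9.99999106e-01 -1.27692621e-03  3.97119328e-04 -3.12528228e-04]
 [ 1.10468408e-03  9.56171971e-01  2.92803590e-01 -7.44985444e-02]
 [-7.53602950e-04 -2.92802890e-01  9.56172526e-01 -1.42248667e-01]
 [ 0.00000000e+00  0.00000000e+00  0.00000000e+00  1.00000000e+00]]
```

View pics/w1.png

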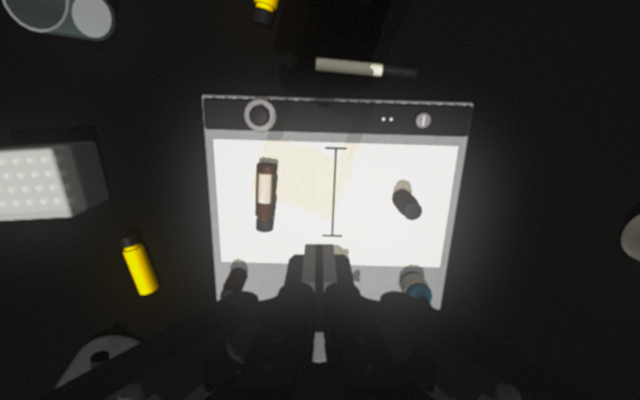

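The wrist view is upside down (up is towards the robot). The vial is at about (265,195), the line runs from (335,148) to (332,236), and the key is at (261,114). Now I'll compute world positions.

```bash
cat >> h.py <<'E'
from scipy.spatial.transform import Rotation as Ro
def wrist(f=None):
    s=env.sense(); d=eyes.get_image('wrist')
    if f: cv2.imwrite('pics/'+f,cv2.cvtColor(d['frame'],cv2.COLOR_RGB2BGR))
    T=np.eye(4);T[:3,:3]=Ro.from_rotvec(s['tcp_rot']).as_matrix();T[:3,3]=s['tcp_pos']
    M=np.linalg.inv(T@d['hand_eye']); d['R']=M[:3,:3];d['t']=M[:3,3]
    return s,d
def subp(d,u,v,n):  # dummy
    pass
def vial(d,box):
    # amber body+cap: dark/non-white on plate within box(r0,r1,c0,c1)
    r0,r1,c0,c1=box; f=d['frame'].astype(int)[r0:r1,c0:c1]
    return f
E
python3 - <<'E'
from h import *
s,d=wrist('w2.png')
f=d['frame']; cv2.imwrite('pics/w2c.png',cv2.cvtColor(cv2.resize(f[90:250,190:480],None,fx=2.7,fy=2.7,interpolation=cv2.INTER_CUBIC),cv2.COLOR_RGB2BGR))
g=f.mean(2)
# line: dark min per row
pts=[]
for r in range(154,231,2):
    row=g[r,322:350]; wt=np.clip(row.max()*0.8-row,0,None); c=322+(wt*np.arange(28)).sum()/wt.sum(); pts.append(w(d,r,c,.012)[:2])
pts=np.array(pts); p=np.polyfit(pts[:,0],pts[:,1],1);yaw=np.arctan(p[0]);print('yaw',yaw, 'resid',np.std(pts[:,1]-np.polyval(p,pts[:,0])))
# ticks
e=[]
for lo,hi in [(142,154),(230,242)]:
    for c in (326,328,330,341,343,345) if lo<200 else (323,325,327,338,340):
        col=g[lo:hi,c]; wt=np.clip(np.median(col)-5-col,0,None); r=lo+(wt*np.arange(hi-lo)).sum()/wt.sum(); e.append(w(d,r,c,.012)[:2])
e=np.array(e); a,b=e[:6],e[6:]
u=np.array([np.cos(yaw),np.sin(yaw)]); print('ticks along',(a@u).round(4),(b@u).round(4))
m=((a@u).mean()+(b@u).mean())/2; n=np.array([-u[1],u[0]]); L=u*m+n*np.mean(pts@n); print('len',(b@u).mean()-(a@u).mean(),'line mid',L)
k=L+u*-.106+n*-.1;print('key pred',k)
for th in ['capture_key_top','long_vial','line','short_vial_a']:
    for o in models.spot_point('wrist',th)[:3]:
        r,c=o['at'][0]*400,o['at'][1]*640; q=w(d,r,c,{'long_vial':.026,'line':.012,'capture_key_top':.039}.get(th,.012))
        print(th,round(o['confidence'],2),round(r),round(c),q.round(4),'station',((q[:2]-L)@u).round(4),((q[:2]-L)@n).round(4))
# depth points of vial
R,t=d['R'],d['t'];rr,cc=np.mgrid[140:245,235:300];Z=d['range_z'][140:245,235:300]
P=np.einsum('ij,jkl->kli',np.linalg.inv(d['mtx']),np.stack([cc,rr,np.ones_like(rr)]).astype(float))*Z[...,None]
X=(P-t)@R; msk=(X[...,2]>.026)&(X[...,2]<.06); Q=X[msk]; S=np.c_[(Q[:,:2]-L)@u,(Q[:,:2]-L)@n]
print(len(Q),'z99',np.percentile(Q[:,2],[50,95,99]),'x',np.percentile(S[:,0],[1,99]),'y',np.percentile(S[:,1],[1,50,99]),'slope',np.polyfit(S[:,0],S[:,1],1))
E
```

```text
yaw 0.12089757654552095 resid 0.00011059304365810994
ticks along [0.4955 0.4956 0.4955 0.4951 0.495  0.4931] [0.6266 0.6265 0.6267 0.6267 0.6265]
len 0.13160092866860768 line mid [ 0.57276653 -0.06472815]
key pred [ 0.47960058 -0.17678218]
capture_key_top 0.55 197 400 [0.5567 0.0234 0.039 ] station -0.0053 0.0894
long_vial 0.89 264 137 [ 0.7198 -0.335   0.026 ] station 0.1133 -0.286
long_vial 0.58 200 264 [ 0.5931 -0.1594  0.026 ] station 0.0087 -0.0964
line 0.86 193 331 [ 0.5723 -0.0667  0.012 ] station -0.0007 -0.0018
short_vial_a 0.78 275 240 [ 0.7252 -0.1855  0.012 ] station 0.1367 -0.1382
short_vial_a 0.65 197 401 [0.5639 0.0327 0.012 ] station 0.0029 0.0978
short_vial_a 0.29 187 332 [ 0.5645 -0.0666  0.012 ] station -0.0084 -0.0009
1302 z99 [0.03707375 0.0401212  0.04080862] x [-0.04182489  0.05167782] y [-0.10889228 -0.09430334 -0.08134967] slope [-0.04708007 -0.09451918]
```

View pics/w2c.png

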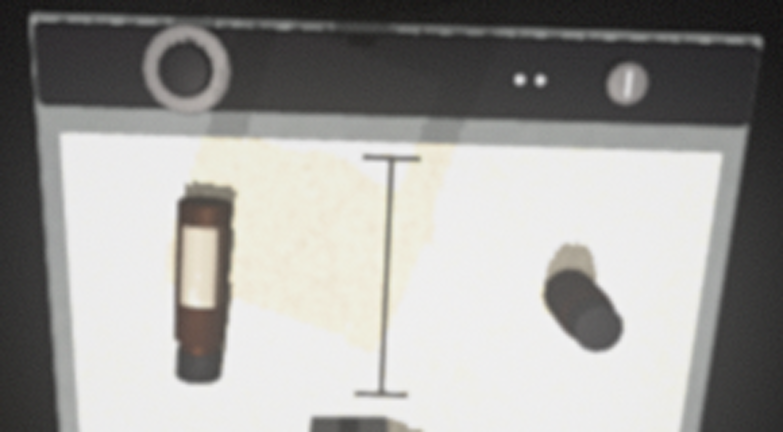

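```bash
python3 -m inch '[[[-0.3,0.005,-0.0067,-0.02,-8.58],[-0.3,0.005,-0.0067,-0.02,-8.58],[-0.3,0.005,-0.0067,-0.02,-8.58],[-0.3,0.005,-0.0067,-0.02,-8.58],[-0.3,0.005,-0.0067,-0.02,-8.58]]]'
python3 -m inch '[[[-0.3,0.005,-0.0067,-0.02,-8.58],[-0.3,0.005,-0.0067,-0.02,-8.58],[-0.3,0.005,-0.0067,-0.02,-8.58],[-0.3,0.005,-0.0067,-0.02,-8.58],[-0.3,0.005,-0.0067,-0.02,-8.58]]]'
python3 -m inch '[[[-0.3,0.004,-0.0067,-0.015,-8.58],[-0.3,0,0,0,0],[-0.3,0,0,0,0]]]'
python3 - <<'E'
from h import *
s,d=wrist('w3.png');v=s['tcp_rot'];print(s['tcp_pos'],np.degrees(2*np.arctan2(v[1],v[0])),s['joints'],s['wrist_force'],s['opening'])
snap('scene','s3.png')
E
```

```text
time_s: 3.1
tcp_pos: [0.5511, -0.1251, 0.2148]
tcp_rot: [2.778, 1.466, 0.001]
wrist_force: [0.6, 1.0, 0.6]
opening: 0.0299
time_s: 3.6
tcp_pos: [0.5762, -0.1586, 0.1147]
tcp_rot: [3.122, 0.348, 0.0]
wrist_force: [-0.3, 1.3, 0.4]
opening: 0.0298
time_s: 3.9
tcp_pos: [0.5798, -0.1653, 0.1005]
tcp_rot: [-3.139, -0.129, 0.001]
wrist_force: [0.5, -0.6, 0.9]
opening: 0.0302
[ 0.57978538 -0.16528709  0.10048449] -355.3051485517279 [-2.97480513e-01  5.63298782e-01  1.75677956e+00  6.74828617e-05
  8.22053449e-01 -3.79467079e-01] [ 0.45937948 -0.55987038  0.87828193] 0.030219828184308607
```

View pics/w3.png

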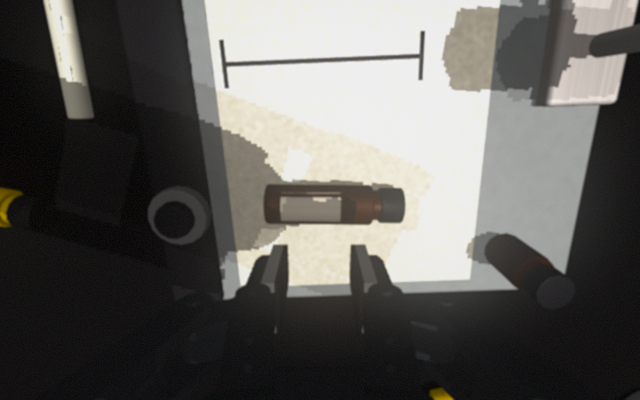

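View pics/s3.png

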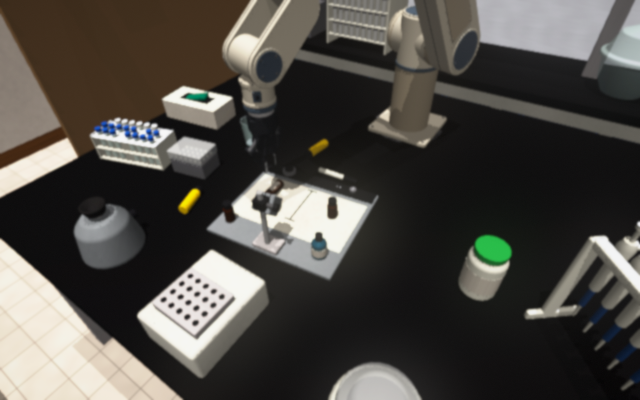

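The vial is at (265–405, 204), the line spans (224–422, 60) and the fingertips straddle the glass centre. I'll write one combined measurement of the line, vial and TCP in station coordinates.

```bash
cat >> h.py <<'E'
L=np.array([.57277,-.06473]);YAW=.1209
u=np.array([np.cos(YAW),np.sin(YAW)]);n=np.array([-u[1],u[0]])
def st(q): q=np.atleast_2d(q)[:,:2]-L; return np.c_[q@u,q@n]
def allpts(d):
    rr,cc=np.mgrid[0:400,0:640];Z=d['range_z']
    P=np.einsum('ij,jkl->kli',np.linalg.inv(d['mtx']),np.stack([cc,rr,np.ones_like(rr)]).astype(float))*Z[...,None]
    X=(P-d['t'])@d['R'];X[Z<=0]=np.nan
    return X
def meas(f=None,yr=(-.13,.03)):
    s,d=wrist(f);X=allpts(d);S=np.dstack([(X[...,:2]-L)@u,(X[...,:2]-L)@n]);tc=st(s['tcp_pos'])[0]
    z=X[...,2]; g=d['frame'].astype(float).mean(2)
    m=(z>.024)&(z<.043)&(S[...,0]>-.08)&(S[...,0]<.085)&(S[...,1]>yr[0])&(S[...,1]<yr[1])
    k,lab,stt,_=cv2.connectedComponentsWithStats(m.astype(np.uint8))
    o={}
    if k>1:
        i=1+np.argmax(stt[1:,4]); mm=lab==i; V=S[mm]; zz=z[mm]
        ends=np.percentile(V[:,0],[.7,99.3]); 
        a=V[:,0]; A=np.c_[np.ones(len(a)),a-ends.mean()]
        # cylinder axis: fit horizontal circle on top points of glass : z=.026+sqrt(.014^2-(y-y0-k x)^2)
        gl=(a<ends[0]+.070)&(zz>.030)
        from scipy.optimize import least_squares
        fn=lambda p:np.hypot(V[gl,1]-p[0]-p[1]*(a[gl]-ends.mean()),zz[gl]-.026-p[2])-.014
        r=least_squares(fn,[np.median(V[:,1]),0,0],loss='soft_l1',f_scale=.001)
        print('vial x %.4f len %.4f  y %.4f slope %.4f dz %.4f rms %.4f n %d'%(ends.mean(),np.ptp(ends),*r.x,np.sqrt(np.mean(r.fun**2)),gl.sum()))
    v=s['tcp_rot'];print('tcp st',tc.round(4),'z %.4f'%s['tcp_pos'][2],'ang-yaw %.2f deg'%(((np.degrees(2*np.arctan2(v[1],v[0]))-np.degrees(YAW)+180)%360)-180),'F',s['wrist_force'].round(2),'t',s['time_s'],'op',round(s['opening'],4))
    return s,d,S,z,g
E
python3 - <<'E'
from h import *
s,d,S,z,g=meas()
# line check
q=[]
for c in range(235,415,4):
    col=g[50:75,c];wt=np.clip(np.median(col)*.8-col,0,None)
    if wt.sum()>20: q.append(st(w(d,50+(wt*np.arange(25)).sum()/wt.sum(),c,.012))[0])
q=np.array(q);print('line y fit',np.polyfit(q[:,0],q[:,1],1),len(q))
for c0 in (215,412):
  for r in (45,50,75,80):
    row=g[r,c0:c0+22];wt=np.clip(np.median(row)*.8-row,0,None)
    if wt.sum()>5: print(st(w(d,r,c0+(wt*np.arange(22)).sum()/wt.sum(),.012))[0].round(4))
E
```

```text
vial x 0.0054 len 0.0927  y -0.0962 slope -0.0511 dz -0.0005 rms 0.0006 n 3809
tcp st [-0.0047 -0.1009] z 0.1013 ang-yaw -2.29 deg F [-0.2   1.07  0.23] t 4.0 op 0.0299
line y fit [-0.00053788 -0.00023383] 45
[-0.0641  0.0112]
[-0.064   0.0082]
[-0.0639 -0.0072]
[-0.064  -0.0103]
[0.0661 0.0058]
[0.0661 0.0028]
[ 0.0661 -0.0125]
```

```bash
python3 -m inch '[[[-0.3,0,-0.003,-0.02,-0.6],[-0.3,0,0,-0.02,0],[-0.3,0,0,-0.012,0],[-0.3,0,0,-0.003,0],[-0.3,0,0,0,0]]]'
python3 -m inch '[[[-0.3,0,0,-0.002,0],[-0.3,0,0,0,0]]]'
python3 -m inch '[[[-0.3,0,0,-0.001,0],[-0.3,0,0,0,0]]]'
python3 -m inch '[[[-0.3,0,0,-0.001,0],[-0.3,0,0,0,0]]]'
```

```text
time_s: 4.55
tcp_pos: [0.5799, -0.1688, 0.0455]
tcp_rot: [-3.14, -0.106, 0.0]
wrist_force: [-0.4, 0.3, -0.1]
opening: 0.0297
time_s: 4.75
tcp_pos: [0.5803, -0.1691, 0.044]
tcp_rot: [3.139, 0.105, 0.002]
wrist_force: [-0.7, 0.8, -0.5]
opening: 0.0299
time_s: 4.95
tcp_pos: [0.58, -0.169, 0.0426]
tcp_rot: [3.14, 0.105, 0.001]
wrist_force: [0.9, 0.6, -0.1]
opening: 0.0299
time_s: 5.15
tcp_pos: [0.5798, -0.169, 0.0413]
tcp_rot: [-3.14, -0.105, 0.0]
wrist_force: [-0.0, 0.6, -0.4]
opening: 0.0299
```

```bash
for i in 1 2 3; do :; done
python3 -m inch '[[[-0.3,0,0,-0.001,0],[-0.3,0,0,0,0]]]'
python3 -m inch '[[[-0.3,0,0,-0.001,0],[-0.3,0,0,0,0]]]'
python3 -m inch '[[[-0.3,0,0,-0.001,0],[-0.3,0,0,0,0]]]'
```

```text
time_s: 5.35
tcp_pos: [0.5798, -0.1689, 0.0402]
tcp_rot: [-3.14, -0.105, 0.0]
wrist_force: [-0.5, -0.3, 0.1]
opening: 0.0297
time_s: 5.55
tcp_pos: [0.5799, -0.169, 0.0394]
tcp_rot: [3.14, 0.105, 0.0]
wrist_force: [-0.5, -0.0, 1.7]
opening: 0.0294
time_s: 5.75
tcp_pos: [0.5801, -0.1692, 0.0392]
tcp_rot: [3.139, 0.105, 0.001]
wrist_force: [-2.6, -0.7, 9.2]
opening: 0.0299
```

```bash
python3 -m inch '[[[-0.3,0,0,0.0005,0],[-0.3,-0.0003,0.004,0,0.2],[-0.3,-0.0003,0.004,0,0.3],[-0.3,-0.0003,0.004,0,0.3],[-0.3,-0.0003,0.004,0,0.3]]]'
python3 -m inch '[[[-0.3,-0.0003,0.004,0,0.3],[-0.3,-0.0003,0.004,0,0.3],[-0.3,-0.0003,0.004,0,0.3],[-0.3,-0.0002,0.002,0,0],[-0.3,0,0,0,0]]]'
python3 - <<'E'
from h import *
meas('w4.png')
E
```

```text
time_s: 6.25
tcp_pos: [0.579, -0.1528, 0.0394]
tcp_rot: [3.138, 0.135, 0.001]
wrist_force: [-1.0, -0.4, 7.4]
opening: 0.0295
time_s: 6.75
tcp_pos: [0.5779, -0.1386, 0.0394]
tcp_rot: [3.137, 0.16, 0.001]
wrist_force: [-1.3, 0.3, 7.1]
opening: 0.0299
vial x 0.0063 len 0.0931  y -0.0804 slope -0.0230 dz -0.0006 rms 0.0008 n 3956
tcp st [-0.0038 -0.0739] z 0.0394 ang-yaw -1.07 deg F [-1.34  0.27  7.06] t 6.75 op 0.0299
```

View pics/w4.png

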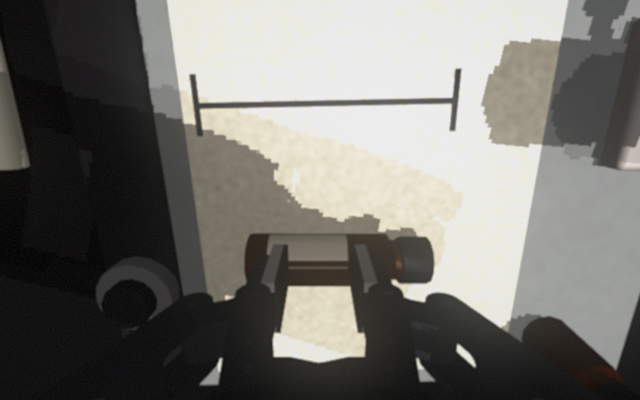

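```bash
python3 -m inch '[[[-0.3,0,0,0.006,0],[-0.3,0.0018,-0.0149,0.002,0],[-0.3,0.001,0,-0.002,0],[-0.3,0,0,-0.0045,0],[-0.3,0,0,-0.0013,0]]]'
python3 -m inch '[[[-0.3,0,0,0,0],[-0.3,-0.0008,0.0039,0,0.1],[-0.3,-0.0008,0.0039,0,0.1],[-0.3,-0.0008,0.0039,0,0.15],[-0.3,-0.0008,0.0039,0,0.15]]]'
python3 -m inch '[[[-0.3,-0.0008,0.0039,0,0.15],[-0.3,-0.0008,0.0039,0,0.15],[-0.3,-0.0008,0.0039,0,0.15],[-0.3,-0.0004,0.002,0,0],[-0.3,0,0,0,0]]]'
python3 - <<'E'
from h import *
meas('w5.png')
E
```

```text
time_s: 7.3
tcp_pos: [0.5807, -0.1542, 0.0389]
tcp_rot: [3.137, 0.159, 0.001]
wrist_force: [-2.2, -1.4, 13.7]
opening: 0.0299
time_s: 7.8
tcp_pos: [0.5785, -0.1383, 0.0395]
tcp_rot: [3.136, 0.173, 0.004]
wrist_force: [2.2, 0.4, 4.6]
opening: 0.03
time_s: 8.3
tcp_pos: [0.5756, -0.1243, 0.0395]
tcp_rot: [3.136, 0.186, 0.004]
wrist_force: [3.0, 0.4, 5.0]
opening: 0.0301
vial x 0.0049 len 0.0931  y -0.0650 slope -0.0010 dz -0.0007 rms 0.0008 n 4041
tcp st [-0.0043 -0.0595] z 0.0395 ang-yaw -0.12 deg F [2.98 0.4  4.95] t 8.3 op 0.0301
```

```bash
python3 -m inch '[[[-0.3,0,0,0.006,0],[-0.3,0.0042,-0.0136,0,0],[-0.3,0,0,-0.004,0],[-0.3,0,0,-0.001,0],[-0.3,0,0,-0.0005,0]]]'
python3 -m inch '[[[-0.3,0,0,-0.0005,0],[-0.3,-0.0009,0.0039,0,0],[-0.3,-0.0009,0.0039,0,0],[-0.3,-0.0009,0.0039,0,0],[-0.3,-0.0009,0.0039,0,0]]]'
python3 -m inch '[[[-0.3,-0.0009,0.0039,0,0],[-0.3,-0.0009,0.0039,0,0],[-0.3,-0.0009,0.0039,0,0],[-0.3,-0.0005,0.002,0,0],[-0.3,0,0,0,0]]]'
python3 - <<'E'
from h import *
meas('w6.png')
E
```

```text
time_s: 8.85
tcp_pos: [0.5782, -0.1384, 0.0393]
tcp_rot: [-3.136, -0.185, 0.001]
wrist_force: [-1.2, -0.2, 4.7]
opening: 0.0304
time_s: 9.35
tcp_pos: [0.5759, -0.1224, 0.0395]
tcp_rot: [3.136, 0.186, 0.003]
wrist_force: [2.6, 0.5, 5.3]
opening: 0.0298
time_s: 9.85
tcp_pos: [0.5726, -0.1085, 0.0395]
tcp_rot: [3.136, 0.187, 0.003]
wrist_force: [3.0, 0.5, 6.0]
opening: 0.03
vial x 0.0029 len 0.0931  y -0.0495 slope 0.0008 dz -0.0006 rms 0.0008 n 4007
tcp st [-0.0054 -0.0434] z 0.0395 ang-yaw -0.12 deg F [3.02 0.49 6.02] t 9.85 op 0.03
```

```bash
python3 -m inch '[[[-0.3,0,0,0.006,0],[-0.3,0.0042,-0.0136,0,0],[-0.3,0,0,-0.004,0],[-0.3,0,0,-0.001,0],[-0.3,0,0,-0.0005,0]]]'
python3 -m inch '[[[-0.3,0,0,-0.0005,0],[-0.3,-0.0009,0.0039,0,0],[-0.3,-0.0009,0.0039,0,0],[-0.3,-0.0009,0.0039,0,0],[-0.3,-0.0009,0.0039,0,0]]]'
python3 -m inch '[[[-0.3,-0.0009,0.0039,0,0],[-0.3,-0.0009,0.0039,0,0],[-0.3,-0.0009,0.0039,0,0],[-0.3,-0.0005,0.002,0,0],[-0.3,0,0,0,0]]]'
python3 - <<'E'
from h import *
meas('w7.png')
E
```

```text
time_s: 10.4
tcp_pos: [0.5756, -0.1227, 0.0393]
tcp_rot: [-3.136, -0.185, 0.001]
wrist_force: [-1.8, -0.4, 6.6]
opening: 0.0297
time_s: 10.9
tcp_pos: [0.5733, -0.1067, 0.0395]
tcp_rot: [3.136, 0.186, 0.003]
wrist_force: [2.5, 0.3, 4.3]
opening: 0.0297
time_s: 11.4
tcp_pos: [0.57, -0.0928, 0.0395]
tcp_rot: [3.136, 0.187, 0.003]
wrist_force: [3.1, 0.9, 5.4]
opening: 0.0301
vial x 0.0011 len 0.0931  y -0.0339 slope 0.0031 dz -0.0007 rms 0.0009 n 4063
tcp st [-0.0061 -0.0275] z 0.0395 ang-yaw -0.12 deg F [3.07 0.93 5.39] t 11.4 op 0.0301
```

```bash
python3 -m inch '[[[-0.3,0,0,0.006,0],[-0.3,0.0018,-0.0149,0,0],[-0.3,0,0,-0.004,0],[-0.3,0,0,-0.001,0],[-0.3,0,0,-0.0005,0]]]'
python3 -m inch '[[[-0.3,0,0,-0.0005,0],[-0.3,-0.0005,0.004,0,0],[-0.3,-0.0005,0.004,0,0],[-0.3,-0.0005,0.004,0,0],[-0.3,-0.0005,0.004,0,0]]]'
python3 -m inch '[[[-0.3,-0.0005,0.004,0,0],[-0.3,-0.0005,0.004,0,0],[-0.3,-0.0005,0.004,0,0],[-0.3,-0.0004,0.004,0,0],[-0.3,0,0,0,0]]]'
python3 - <<'E'
from h import *
meas('w8.png')
E
```

```text
time_s: 11.95
tcp_pos: [0.5704, -0.1083, 0.0392]
tcp_rot: [-3.136, -0.185, 0.002]
wrist_force: [-2.3, -1.0, 5.9]
opening: 0.03
time_s: 12.45
tcp_pos: [0.5683, -0.0919, 0.0394]
tcp_rot: [-3.136, -0.186, 0.002]
wrist_force: [-4.2, -1.0, 8.8]
opening: 0.0298
time_s: 12.95
tcp_pos: [0.5663, -0.0755, 0.0394]
tcp_rot: [-3.136, -0.186, 0.002]
wrist_force: [-3.8, -0.1, 8.3]
opening: 0.0299
vial x 0.0009 len 0.0932  y -0.0173 slope 0.0016 dz -0.0006 rms 0.0009 n 3800
tcp st [-0.0077 -0.0099] z 0.0394 ang-yaw -0.12 deg F [-3.78 -0.1   8.32] t 12.95 op 0.0299
```

```bash
python3 -m inch '[[[-0.3,0,0,0.006,0],[-0.3,0.0019,-0.0159,0,0],[-0.3,0,0,-0.004,0],[-0.3,0,0,-0.0008,0],[-0.3,0,0,-0.0005,0]]]'
python3 -m inch '[[[-0.3,0,0,-0.0005,0],[-0.3,-0.0005,0.004,0,0],[-0.3,-0.0005,0.004,0,0],[-0.3,-0.0005,0.004,0,0],[-0.3,-0.0005,0.004,0,0]]]'
python3 -m inch '[[[-0.3,-0.0005,0.004,0,0],[-0.3,-0.0005,0.004,0,0],[-0.3,-0.0005,0.004,0,0],[-0.3,-0.0005,0.004,0,0],[-0.3,-0.0002,0.002,0,0]]]'
python3 -m inch '[[[-0.3,0,0,0,0],[-0.3,0,0,0,0]]]'
python3 - <<'E'
from h import *
meas('w9.png')
E
```

```text
time_s: 13.5
tcp_pos: [0.5686, -0.0921, 0.0392]
tcp_rot: [-3.136, -0.185, 0.001]
wrist_force: [-1.1, -1.1, 3.2]
opening: 0.0298
time_s: 14.0
tcp_pos: [0.5666, -0.0756, 0.0395]
tcp_rot: [-3.136, -0.186, 0.001]
wrist_force: [-3.0, -1.4, 5.3]
opening: 0.03
time_s: 14.5
tcp_pos: [0.5644, -0.0574, 0.0394]
tcp_rot: [-3.136, -0.187, 0.001]
wrist_force: [-1.9, -0.2, 5.7]
opening: 0.0299
time_s: 14.7
tcp_pos: [0.5644, -0.0576, 0.0395]
tcp_rot: [-3.136, -0.186, 0.001]
wrist_force: [-1.9, 0.1, 6.0]
opening: 0.0299
vial x 0.0008 len 0.0931  y 0.0006 slope 0.0030 dz -0.0005 rms 0.0009 n 3833
tcp st [-0.0075  0.0081] z 0.0395 ang-yaw -0.12 deg F [-1.86  0.1   6.04] t 14.7 op 0.0299
```

View pics/w9.png

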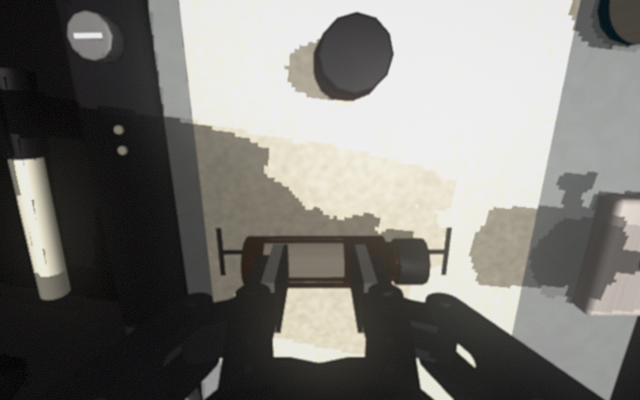

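The vial lies on the line (245–428, 262), with the ticks at columns 220 and 447. I'll lift straight up and check it.

```bash
python3 -m inch '[[[-0.3,0,0,0.003,0],[-0.3,0,0,0.012,0],[-0.3,0,0,0.03,0],[-0.3,-0.01,-0.02,0.03,0],[-1,-0.01,-0.03,0.02,0]]]'
python3 -m inch '[[[-1,-0.01,-0.03,0,0],[-1,-0.015,-0.02,0,0],[-1,-0.02,-0.01,0,0],[-1,-0.02,-0.009,0,0],[-1,0,0,0,0]]]'
python3 -m inch '[[[-1,0,0,0,0],[-1,0,0,0,0]]]'
python3 - <<'E'
from h import *
s,d,S,z,g=meas('w10.png',(-.03,.03))
print(s['tcp_pos'])
# key: points around station (-.106,-.1)
m=(np.hypot(S[...,0]+.106,S[...,1]+.1)<.035)&(z>.034)&(z<.045)
print('key top pts',m.sum(),np.median(S[m],0) if m.any() else 0,np.median(z[m]) if m.any() else 0)
m=(np.hypot(S[...,0]+.106,S[...,1]+.1)<.035)&(z>.026)
if m.any(): print(S[m].min(0),S[m].max(0))
E
```

```text
time_s: 15.25
tcp_pos: [0.5456, -0.1075, 0.1368]
tcp_rot: [3.135, 0.19, 0.004]
wrist_force: [0.3, -0.8, -0.6]
opening: 0.0167
time_s: 15.75
tcp_pos: [0.4776, -0.1775, 0.1347]
tcp_rot: [-3.136, -0.183, 0.002]
wrist_force: [0.6, 1.0, 0.7]
opening: -0.0002
time_s: 15.95
tcp_pos: [0.481, -0.1768, 0.1348]
tcp_rot: [3.136, 0.186, 0.002]
wrist_force: [0.1, -0.7, -0.6]
opening: 0.0002
vial x 0.0002 len 0.0939  y 0.0006 slope 0.0001 dz -0.0005 rms 0.0009 n 4166
tcp st [-0.1046 -0.1002] z 0.1348 ang-yaw -0.12 deg F [ 0.14 -0.69 -0.59] t 15.95 op 0.0002
[ 0.48099598 -0.17684698  0.13476758]
key top pts 813 [-0.10496108 -0.0994132 ] 0.03839551131220145
[-0.14095792 -0.12050491] [-0.07103227 -0.07962802]
```

View pics/w10.png

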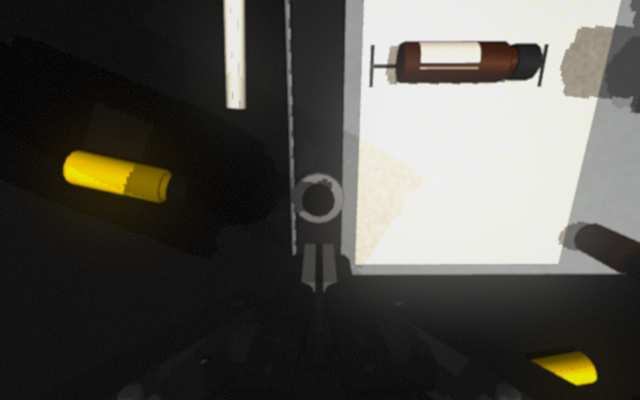

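The vial is centred (x 0.2 mm, y 0.6 mm, slope 0), and the tip is above the key. Now I'll press.

```bash
python3 -m inch '[[[-1,-0.001,0,-0.03,0],[-1,0,0,-0.03,0],[-1,0,0,-0.025,0],[-1,0,0,-0.005,0],[-1,0,0,0,0]]]'
python3 -m inch '[[[-1,0,0,-0.003,0],[-1,0,0,-0.002,0],[-1,0,0,0,0]]]'
python3 -m inch '[[[-1,0,0,-0.002,0],[-1,0,0,-0.002,0],[-1,0,0,0,0]]]'
python3 -m inch '[[[-1,0,0,-0.001,0],[-1,0,0,-0.001,0],[-1,0,0,0,0]]]'
```

```text
time_s: 16.5
tcp_pos: [0.4788, -0.1765, 0.0436]
tcp_rot: [-3.135, -0.187, 0.002]
wrist_force: [-0.0, -0.3, 0.6]
opening: -0.0
time_s: 16.8
tcp_pos: [0.4793, -0.1771, 0.0399]
tcp_rot: [3.136, 0.186, 0.002]
wrist_force: [0.6, -0.3, -0.2]
opening: -0.0003
time_s: 17.1
tcp_pos: [0.4794, -0.1772, 0.0355]
tcp_rot: [3.136, 0.186, 0.002]
wrist_force: [0.7, 0.1, 3.8]
opening: 0.0001
time_s: 17.4
tcp_pos: [0.4794, -0.1772, 0.0339]
tcp_rot: [3.136, 0.186, 0.002]
wrist_force: [-0.3, -0.2, 11.2]
opening: 0.0002
```

```bash
python3 -m inch '[[[-1,0,0,-0.0005,0],[-1,0,0,0,0],[-1,0,0,0,0]]]'
python3 -m inch '[[[-1,0,0,0.003,0],[-1,0,0,0.004,0],[-1,0,0,0.02,0],[-1,0,0,0.04,0],[-1,0,0,0.04,0]]]'
python3 -m inch '[[[-1,0,0,0.02,0],[-1,0,0,0,0],[-1,0,0,0,0]]]'
python3 - <<'E'
from h import *
s,d,S,z,g=meas('w11.png',(-.03,.03))
m=(np.hypot(S[...,0]+.106,S[...,1]+.1)<.008)&(z>.02)
print('key z',m.sum(),np.median(z[m]));snap('top','t11.png')
a=cv2.imread('pics/t11.png');cv2.imwrite('pics/t11c.png',cv2.resize(a[110:300,260:480],None,fx=3.5,fy=3.1))
E
```

```text
time_s: 17.7
tcp_pos: [0.4794, -0.1772, 0.0338]
tcp_rot: [3.136, 0.186, 0.002]
wrist_force: [-2.0, 1.1, 16.4]
opening: -0.0
time_s: 18.2
tcp_pos: [0.4773, -0.1764, 0.1398]
tcp_rot: [-3.134, -0.186, 0.006]
wrist_force: [0.8, -0.3, 0.4]
opening: 0.0003
time_s: 18.5
tcp_pos: [0.4782, -0.1768, 0.1594]
tcp_rot: [-3.136, -0.186, 0.001]
wrist_force: [0.3, -0.2, -0.7]
opening: -0.0001
vial x 0.0001 len 0.0939  y 0.0006 slope 0.0003 dz -0.0005 rms 0.0009 n 3395
tcp st [-0.1074 -0.0998] z 0.1594 ang-yaw -0.15 deg F [ 0.26 -0.22 -0.65] t 18.5 op -0.0001
key z 1130 0.19790586916112637
```

View pics/w11.png

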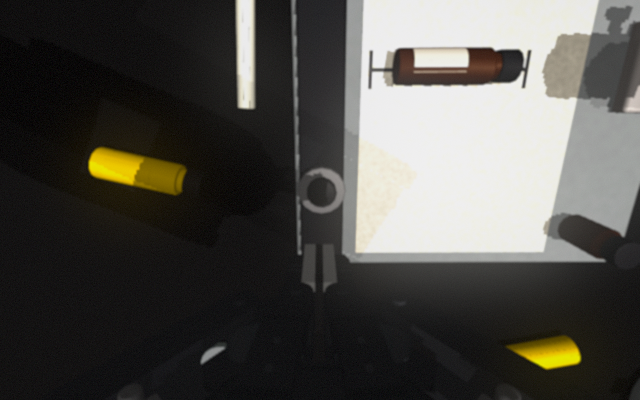

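View pics/t11c.png

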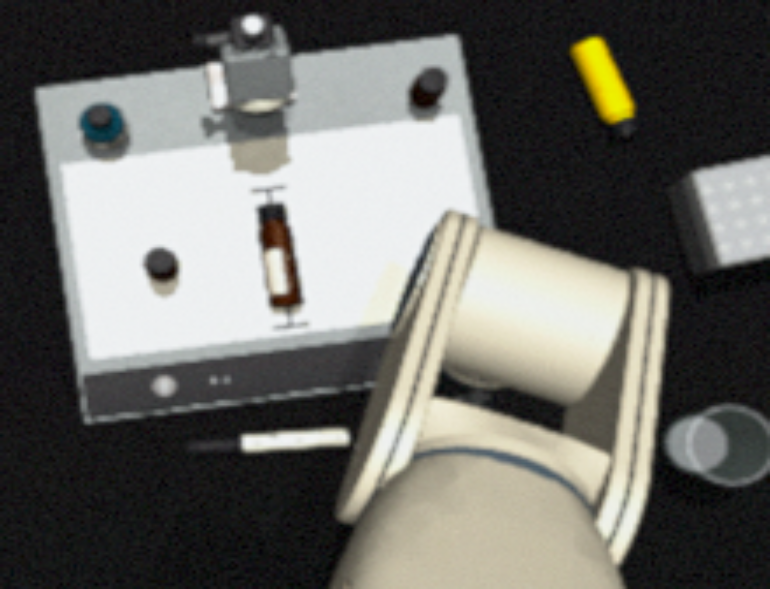

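```bash
python3 - <<'E'
from h import *
s,d,S,z,g=meas(None,(-.03,.03))
m=(np.hypot(S[...,0]+.106,S[...,1]+.1)<.009)&(z>.02)&(z<.06)
print('key z',m.sum(),np.median(z[m]),s['qd'].round(3))
if np.median(z[m])>.0365: print(order.sign_off())
E
```

```text
vial x 0.0001 len 0.0939  y 0.0006 slope -0.0021 dz -0.0005 rms 0.0009 n 3435
tcp st [-0.108  -0.0995] z 0.1583 ang-yaw -0.15 deg F [ 0.    0.09 -0.91] t 18.6 op -0.0002
key z 340 0.038740938023001034 [-0.     0.01  -0.001 -0.     0.    -0.001]
the job is handed in; nothing more can be done
None
```

The amber vial now lies on the black line, and the capture key has been pressed and has come back up. I handed the job in at 18.6 s of the 64 s allowed; it gives no verdict.

- **Rolling:** I rolled the vial about 96 mm in six strokes, with two fingertips on top of the glass. I also corrected its small yaw and about 5 mm of offset along its length. The force was mostly 4–9 N, with one brief peak of about 14 N when the fingers touched down for the second stroke.
- **Vial position:** the last check put it within about 1 mm of the line's middle in both directions. It was parallel to the line within 0.2°, inside both ticks, and its position was unchanged after the key press.
- **Capture key:** I pressed it 5 mm down to its stop; the force rose to 16 N, against about 4 N needed. After release its top measured 38.7 mm above the bench, against 39 mm when fully up.
- **Everything else:** in the last top view nothing else that showed had moved, and the robot was clear and touching nothing. The arm hid part of that view, including the key and the nearer yellow look-alike; the wrist camera showed both, but I did not compare that look-alike's position with the start.

No checks failed or disagreed.

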